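Fill the gap with spacers and hold the stack clamped

TASK

In the working lane of the black stage fixture, stand yellow spacers upright side by side in the gap between the sample block and the spring-loaded blue carriage, square to the lane, using just as many as it takes (no more) for the carriage, pushed by its white paddle, to clamp them tight against the block instead of running loose to the end of its travel. Finish while still pushing firmly on the carriage, with the stack held clamped: do not let go, or the spring will open it again. Leave the lens, the bottle and the slide box where they are.

Things in the scene. Friction and masses are not known exactly. Their poses are not given: they have to be found in the camera images.
- fixture: fixed black plate 260 (x) x 150 (y) x 12 mm thick; origin at the centre of its underside on the bench, z up. Working lane: along x, centred on y = +28 mm, between two white lines, flat floor 12 mm above the bench, no side walls; carriage at its -x end, a block centred near x = +75 mm at its +x end, the gap between. Storage lane: y = -42 mm. The carriage closes towards +x.
- block_long: aluminium sample block, 90 mm long (its x, parallel to the fixture's x) x 44 mm wide x 40 mm tall, screwed down on the plate in the working or the storage lane. Origin at the centre of its underside, so its end faces lie 45 mm from it along x. Only the block in the working lane matters.
- block_short: aluminium sample block, 58 mm long (its x, parallel to the fixture's x) x 44 mm wide x 40 mm tall, screwed down on the plate in the working or the storage lane. Origin at the centre of its underside, so its end faces lie 29 mm from it along x. Only the block in the working lane matters.
- carriage: blue block 50 (x) x 44 x 38 mm tall, sliding in the working lane, axes parallel to the fixture's. Origin 14.5 mm above the bench; flat front face 25 mm ahead (+x) of it, top 36.5 mm above it. A white paddle 12 mm thick (x), 44 mm wide, stands on its rear end, top 70.5 mm above the origin (85 mm above the bench); the rear face of both is 25 mm behind (-x) the origin.
- slide (a joint): carriage travel in m along the fixture's +x: 0 = fully open, kept there by its spring (front face at fixture x = -34 mm); 0.040 = its end stop. The spring resists with 2 N at 0 to 6 N at 0.040. Stopping at 0.027 to 0.037: right number of spacers clamped. Reaching 0.040: loose, spacers missing (2 or 3 are needed). Below 0.026: too many, or not standing properly.
- paddle (a point): middle of the upper edge of the paddle's rear face, 85 mm above the bench: push on this rear face (anywhere in its upper 50 mm) towards the fixture's +x
- spacer1: yellow aluminium spacer standing upright, one of four alike, about 85 g: body 16 mm thick (x) x 40 mm wide (y) x 36 mm tall, with a grip tab centred on top 12 mm (x) x 28 mm (y) x 28 mm tall; 64 mm tall overall. Origin at the centre of its underside, z up. Grip the tab from above across its 28 mm width (fingers closing along y).
- spacer2: yellow aluminium spacer standing upright, one of four alike, about 85 g: body 16 mm thick (x) x 40 mm wide (y) x 36 mm tall, with a grip tab centred on top 12 mm (x) x 28 mm (y) x 28 mm tall; 64 mm tall overall. Origin at the centre of its underside, z up. Grip the tab from above across its 28 mm width (fingers closing along y).
- spacer3: yellow aluminium spacer standing upright, one of four alike, about 85 g: body 16 mm thick (x) x 40 mm wide (y) x 36 mm tall, with a grip tab centred on top 12 mm (x) x 28 mm (y) x 28 mm tall; 64 mm tall overall. Origin at the centre of its underside, z up. Grip the tab from above across its 28 mm width (fingers closing along y).
- spacer4: yellow aluminium spacer standing upright, one of four alike, about 85 g: body 16 mm thick (x) x 40 mm wide (y) x 36 mm tall, with a grip tab centred on top 12 mm (x) x 28 mm (y) x 28 mm tall; 64 mm tall overall. Origin at the centre of its underside, z up. Grip the tab from above across its 28 mm width (fingers closing along y).
- lens: steel objective lens, 33 mm wide x 44 mm tall, standing; origin at the centre of its underside. Leave alone.
- oil_bottle: small amber bottle, 36 mm wide x 70 mm tall, standing; origin at the centre of its underside. Leave alone.
- slide_box: blue and white slide box 90 x 170 x 34 mm, lying; origin at the centre of its underside. Leave alone.
Mind the look-alikes: they are no part of the job. Leave any purple look-alike of the spacer3 alone.

How it is judged:
On the way:
1. a spacer stands upright and square in the gap of the working lane, let go ((((y of spacer1 in the frame of fixture between 0.018 and 0.038 m and x of spacer1 in the frame of fixture between -0.04 and 0.06 m and z of spacer1 in the frame of fixture between 0.008 and 0.016 m and angle between the x axis of spacer1 and the x axis of fixture, either way round below 0.12 rad and angle between spacer1's own z axis and vertical below 0.1 rad) and contact force between the fingers and spacer1 below 0.2 N) or ((y of spacer2 in the frame of fixture between 0.018 and 0.038 m and x of spacer2 in the frame of fixture between -0.04 and 0.06 m and z of spacer2 in the frame of fixture between 0.008 and 0.016 m and angle between the x axis of spacer2 and the x axis of fixture, either way round below 0.12 rad and angle between spacer2's own z axis and vertical below 0.1 rad) and contact force between the fingers and spacer2 below 0.2 N) or ((y of spacer3 in the frame of fixture between 0.018 and 0.038 m and x of spacer3 in the frame of fixture between -0.04 and 0.06 m and z of spacer3 in the frame of fixture between 0.008 and 0.016 m and angle between the x axis of spacer3 and the x axis of fixture, either way round below 0.12 rad and angle between spacer3's own z axis and vertical below 0.1 rad) and contact force between the fingers and spacer3 below 0.2 N) or ((y of spacer4 in the frame of fixture between 0.018 and 0.038 m and x of spacer4 in the frame of fixture between -0.04 and 0.06 m and z of spacer4 in the frame of fixture between 0.008 and 0.016 m and angle between the x axis of spacer4 and the x axis of fixture, either way round below 0.12 rad and angle between spacer4's own z axis and vertical below 0.1 rad) and contact force between the fingers and spacer4 below 0.2 N))), for 0.2 s.
At the end, for the whole second after the job is handed in: Carriage still at 26 to 38 mm of travel; fingers push it, and spacers press on it and on the block, with over 2 N each; spacers in the lane upright (0.1 rad), square (0.12 rad), within 10 mm of its middle; the others clear of the lane (value of joint slide between 0.026 and 0.038 m and velocity of joint slide between -0.005 and 0.005 m/s and (contact force between carriage and spacer1 above 2 N or contact force between carriage and spacer2 above 2 N or contact force between carriage and spacer3 above 2 N or contact force between carriage and spacer4 above 2 N) and (contact force between any of block_long, block_short and spacer1 above 2 N or contact force between any of block_long, block_short and spacer2 above 2 N or contact force between any of block_long, block_short and spacer3 above 2 N or contact force between any of block_long, block_short and spacer4 above 2 N) and contact force between the fingers and carriage above 2 N and ((y of spacer1 in the frame of fixture between 0.018 and 0.038 m and x of spacer1 in the frame of fixture between -0.04 and 0.06 m and z of spacer1 in the frame of fixture between 0.008 and 0.016 m and angle between the x axis of spacer1 and the x axis of fixture, either way round below 0.12 rad and angle between spacer1's own z axis and vertical below 0.1 rad) or (y of spacer1 in the frame of fixture above 0.075 m or y of spacer1 in the frame of fixture below -0.02 m or x of spacer1 in the frame of fixture below -0.09 m or x of spacer1 in the frame of fixture above 0.13 m)) and ((y of spacer2 in the frame of fixture between 0.018 and 0.038 m and x of spacer2 in the frame of fixture between -0.04 and 0.06 m and z of spacer2 in the frame of fixture between 0.008 and 0.016 m and angle between the x axis of spacer2 and the x axis of fixture, either way round below 0.12 rad and angle between spacer2's own z axis and vertical below 0.1 rad) or (y of spacer2 in the frame of fixture above 0.075 m or y of spacer2 in the frame of fixture below -0.02 m or x of spacer2 in the frame of fixture below -0.09 m or x of spacer2 in the frame of fixture above 0.13 m)) and ((y of spacer3 in the frame of fixture between 0.018 and 0.038 m and x of spacer3 in the frame of fixture between -0.04 and 0.06 m and z of spacer3 in the frame of fixture between 0.008 and 0.016 m and angle between the x axis of spacer3 and the x axis of fixture, either way round below 0.12 rad and angle between spacer3's own z axis and vertical below 0.1 rad) or (y of spacer3 in the frame of fixture above 0.075 m or y of spacer3 in the frame of fixture below -0.02 m or x of spacer3 in the frame of fixture below -0.09 m or x of spacer3 in the frame of fixture above 0.13 m)) and ((y of spacer4 in the frame of fixture between 0.018 and 0.038 m and x of spacer4 in the frame of fixture between -0.04 and 0.06 m and z of spacer4 in the frame of fixture between 0.008 and 0.016 m and angle between the x axis of spacer4 and the x axis of fixture, either way round below 0.12 rad and angle between spacer4's own z axis and vertical below 0.1 rad) or (y of spacer4 in the frame of fixture above 0.075 m or y of spacer4 in the frame of fixture below -0.02 m or x of spacer4 in the frame of fixture below -0.09 m or x of spacer4 in the frame of fixture above 0.13 m))); the arm keeps its last pose, push and grip.
It fails at once if the lens was disturbed (moved more than 20 mm) (distance of lens from where it was at the start of the episode above 0.02 m).
It fails at once if the bottle was disturbed (moved more than 20 mm) (distance of oil_bottle from where it was at the start of the episode above 0.02 m).
It fails at once if the slide box was disturbed (moved more than 20 mm) (distance of slide_box from where it was at the start of the episode above 0.02 m).
It also fails if it takes over 72 s, if anything falls off the work surface, if the arm or the gripper's body presses on something with over 40 N, if the wrist force passes 120 N, or if a joint passes its speed limit or range.

ROBOT

A 6-joint arm with a two-finger parallel gripper is mounted at the origin on the work surface. World frame = base frame: x ahead of the robot, y to its left, z up, the work surface at z = 0. Lengths are in m, angles in rad, forces in N, time in s.
With the tool pointing down it reaches from about 0.3 to 0.875 m from the base axis. Payload 6.4 kg.
Tool frame: the origin (TCP) lies on the centre line of the jaws, within the pads' length; the fingertips stand 25 mm ahead of it and the grasp point (between the pads) lies 6 mm ahead of it; z points along the fingers, y is the direction in which the jaws open and shut (so a half turn about z gives the same grasp; the last joint's range is limited). The gripper opens to 88 mm and grips with 3 to 60 N. Pads are 18 mm wide; open, the fingers measure 123 mm over their backs; the gripper's body (75 mm by 187 mm) begins 45 mm behind the grasp point.
Start: joints at [0.993, 0.181, 1.607, -0, 1.354, -0.206], TCP at [0.209, 0.536, 0.264] pointing down, gripper open.
Joint ranges: [-2.99, 2.99], [-0.89, 2.07], [0.3, 2.58], [-1.14, 4.28], [0, 2.63], [-3.12, 3.12]. Speed limits (rad/s): [2.57, 2.57, 3.01, 3.14, 3.14, 3.14].

INTERFACE

Orientations are given as a 3x3 rotation matrix whose columns are the frame's x, y, z axes.
In Python, from plant import get_state, get_image, camera_model, job_done gives the robot as it stands. The module is installed in compiled form; this text tells all that it offers.
- The arm moves only by the tool send_rows, never from a script. Its argument "rows" is a list of rows, each a list of 3 entries, a list of its own where there are three numbers: the turn, a rotation vector about the tool's x, y, z in degrees, then the shift along the tool's x, y, z in mm, then the finger opening in mm, from 0 to 88.1. In form: [[[rx, ry, rz], [x, y, z], grip], ...]. A call has 1 to 20 rows; each row shifts and turns the commanded pose from where the row before left it, along the tool's axes as they then stand; what a row does not reach is not made up. A row lasts 1/8 s, in which the tool goes at most 62.5 mm and 10.7 degrees, less where a joint would pass 70% of its speed; a pose out of reach is approached as far as the arm can. A call with a gripper value outside its range is refused whole. The fingers move at their own pace and stop on an object; "force" is the grip in N (left out, the last holds). Time passes only in rows, so rows that do not move let the fingers close. It gives the time, the measured TCP pose, the force and the opening at its end, in the units of the state.
- get_state(): the state, without advancing time (a new reading comes with each control period).
- get_image(name): name is "side" or "top"; returns (picture, depth): 480x640x3 uint8, red, green, blue; 480x640 float32, m along the optical axis (not along the pixel's ray), 0 where there is no reading.
- camera_model(name): a dict with "intrinsics" (3x3 intrinsics, pixels), "world_from_camera" (4x4, takes a point from camera to world coordinates). Camera axes: x right, y down, z forward; pixel columns grow to the right and rows downward; lengths in m; the calibration is good to about 2 mm. A picture is of the moment at which its call begins. camera_model takes no time and is no camera call.
- job_done(): hands the job in, once; it reports no verdict.
The state is a dict: "time": time; "joints": joint angles; "qvel": joint speeds; "joint_efforts": joint torques, N m; "position": TCP position; "orientation": TCP orientation; "contact_force": force on the tool from outside, world axes, zero at the start; "ft_torque": the same for the moment, N m; "finger_gap": finger opening in m.
Only numpy, scipy, OpenCV 4.12 (cv2) and the standard library are available. Lean on these libraries where they do the work, as an engineer would, in place of code of your own. Each camera call takes 0.05 s, during which the arm holds its last target. There are 200 camera calls.

## Working session

There is one attempt and no reset: what is moved stays moved. The work goes in short steps, Python scripts to look and compute and a tool call to move; the robot and the scene stay as the last step left them, time stands still between calls to the robot, and variables do not carry over. Pictures are saved under pics/ and viewed, about 8 in all and at most 12, crops included, and the job is handed in when it is done.

Besides the shell and the picture viewer there is one more tool, called after "Request:" in YAML: its name, and indented under it one key for each argument. send_rows: Moves the arm, as the interface text tells. Its arguments: {"type":"object","properties":{"rows":{"type":"array"},"force":{"type":"number"}},"required":["rows"]}

```bash
mkdir -p pics; ls; python3 - <<'E'
from plant import *
import cv2,numpy as np
for n in("top","side"):
    im,d=get_image(n); cv2.imwrite(f"pics/{n}0.png",im[:,:,::-1]); np.savez(f"pics/{n}0.npz",im=im,d=d)
    c=camera_model(n); print(n,np.round(c["intrinsics"],1).tolist(),np.round(c["world_from_camera"],4).tolist())
s=get_state(); print(s)
E
```

```text
pics
top [[457.6, 0.0, 310.9], [0.0, 457.6, 236.4], [0.0, 0.0, 1.0]] [[-0.1031, -0.9745, 0.1994, 0.3887], [-0.9947, 0.1009, -0.0211, -0.0029], [0.0004, -0.2005, -0.9797, 0.9242], [0.0, 0.0, 0.0, 1.0]]
side [[533.5, 0.0, 315.6], [0.0, 533.5, 235.7], [0.0, 0.0, 1.0]] [[0.6877, -0.4903, 0.5354, 0.0152], [-0.726, -0.4667, 0.5051, -0.5184], [0.0022, -0.7361, -0.6769, 0.7639], [0.0, 0.0, 0.0, 1.0]]
{'time': 0.1, 'joints': array([ 9.92696461e-01,  1.81462505e-01,  1.60789786e+00, -2.30815845e-05,
        1.35381890e+00, -2.06335080e-01]), 'qvel': array([-0.00079206, -0.00173164, -0.00206976, -0.00142951,  0.0015895 ,
        0.00020792]), 'joint_efforts': array([ 2.01837211e-03, -4.34821701e+01, -3.42696583e+01,  7.05327233e-02,
        3.40183452e-02, -4.70879911e-05]), 'position': array([0.20863334, 0.53533403, 0.2629075 ]), 'orientation': array([[-9.31689404e-01,  3.63254919e-01, -8.48099443e-04],
       [ 3.63255782e-01,  9.31688488e-01, -1.34110678e-03],
       [ 3.03000852e-04, -1.55757201e-03, -9.99998741e-01]]), 'contact_force': array([ 0.75349982, -0.6119527 , -1.00689809]), 'ft_torque': array([-0.06367167, -0.01166172, -0.02953307]), 'finger_gap': 0.08819978567542797}
```

View pics/top0.png

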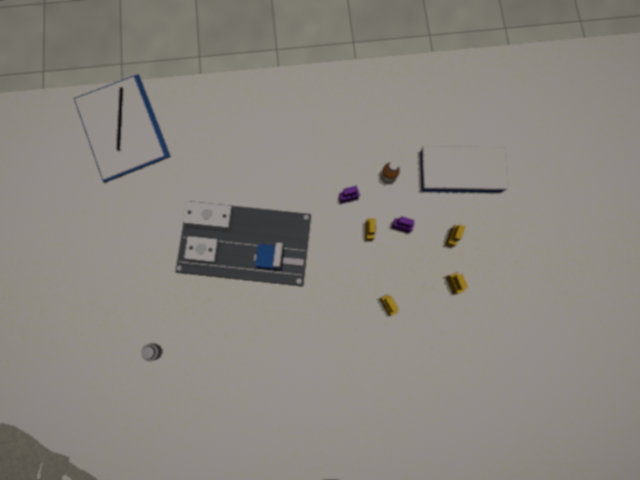

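View pics/side0.png

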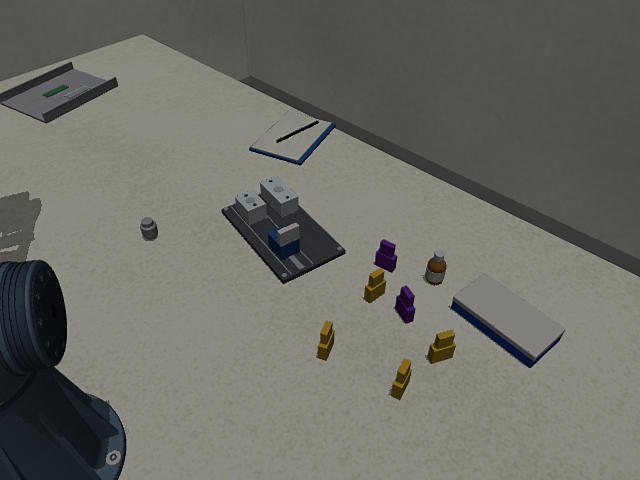

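The top view (world +x is up, +y is left) shows:
- Fixture around (245,245), with its +x pointing image-left. The working lane holds the shorter block at (200,249) and the carriage at (270,257). The long block is in storage at (207,214).
- Yellow spacers at (371,229), (456,236), (457,283) and (390,305).
- Purple decoys at (349,194) and (403,224).
- Bottle at (391,172), lens at (151,352), slide box at (464,168).

Yellow only, so next I measure the poses.

```bash
cat > h.py <<'E'
from plant import *
import cv2,numpy as np
def cloud(n,d):
    c=camera_model(n);K=c["intrinsics"];T=c["world_from_camera"]
    v,u=np.mgrid[:480,:640]
    P=np.stack([(u-K[0][2])/K[0][0]*d,(v-K[1][2])/K[1][1]*d,d],-1)
    return P@T[:3,:3].T+T[:3,3]
def onplane(n,uv,z):
    c=camera_model(n);K=c["intrinsics"];T=c["world_from_camera"]
    uv=np.atleast_2d(uv).astype(float)
    r=np.c_[(uv-[K[0][2],K[1][2]])/[K[0][0],K[1][1]],np.ones(len(uv))]@T[:3,:3].T
    return T[:3,3]+r*((z-T[2,3])/r[:,2])[:,None]
def hsv(im): return cv2.cvtColor(im,cv2.COLOR_RGB2HSV)
def yellow(im):
    return cv2.inRange(hsv(im),(15,120,60),(35,255,255))
def rect(xy):  # centre, (long,short), angle of LONG axis deg
    c,(w,h),a=cv2.minAreaRect((np.asarray(xy)*1000).astype(np.float32))
    if w<h: w,h,a=h,w,a+90
    return np.round(c,1),np.round((w,h),1),round((a+90)%180-90,1)
def pca(xy):
    q=xy-xy.mean(0);w,v=np.linalg.eigh(q.T@q);return round((np.degrees(np.arctan2(v[1,1],v[0,1]))+90)%180-90,1)
def spacers(n,im,d):
    P=cloud(n,d);k,l,st,ce=cv2.connectedComponentsWithStats(yellow(im))
    for i in range(1,k):
        if st[i,4]<30: continue
        m=(l==i);t=m&(P[...,2]>.054)&(P[...,2]<.074)
        b=m&(P[...,2]>.03)&(P[...,2]<.042)
        o=[n,ce[i].round(),st[i,4],t.sum(),'zmax',P[m][:,2].max().round(4)]
        if t.sum()>12:
            q=P[t];o+=[rect(q[:,:2]),pca(q[:,:2]),q.mean(0).round(4)]
        print(*o)
        q=P[m];print('   all',rect(q[:,:2]),pca(q[:,:2]))
E
python3 - <<'E'
from h import *
D={}
for n in("top","side"):
    z=np.load(f"pics/{n}0.npz");im,d=z["im"],z["d"];D[n]=(im,d)
    spacers(n,im,d)
im,d=D["top"];P=cloud("top",d)
g=im.max(2)
m=((g<75)&(P[...,2]<.03)).astype(np.uint8);m[:, :170]=0;m[:,320:]=0;m[:195]=0;m[295:]=0
m=cv2.morphologyEx(m,cv2.MORPH_CLOSE,np.ones((5,5)))
k,l,st,ce=cv2.connectedComponentsWithStats(m);i=1+st[1:,4].argmax()
cn=np.argwhere(l==i)[:,::-1];q=onplane("top",cn,.012)
print("fixture",st[i],rect(q[:,:2]))
print("bench z",np.median(P[300:400,200:350,2]),"plate z",np.median(P[215:235,250:300,2]))
# tops of blocks/carriage
for nm,lo,hi in(("blocks",.045,.058),("paddle",.07,.1)):
    m=((P[...,2]>lo)&(P[...,2]<hi)).astype(np.uint8);m[:, :170]=0;m[:,320:]=0;m[:195]=0;m[295:]=0
    k,l,st,ce=cv2.connectedComponentsWithStats(m)
    for i in range(1,k):
        if st[i,4]>20:
            q=P[l==i];print(nm,ce[i].round(),rect(q[:,:2]),pca(q[:,:2]),q[:,2].mean())
E
python3 -c "
import cv2;i=cv2.imread('pics/top0.png')
cv2.imwrite('pics/crop1.png',cv2.resize(i[180:330,170:480],None,fx=2.55,fy=2.55,interpolation=cv2.INTER_CUBIC))"
```

```text
top [370. 228.] 151 84 zmax 0.0671 (array([ 573.8, -140.2]), array([26.7, 10.2]), -7.2) -7.5 [ 0.5733 -0.1402  0.0628]
   all (array([ 573.4, -140.2]), array([38.5, 14.1]), -7.9) -3.0
top [456. 234.] 175 97 zmax 0.0661 (array([ 543.7, -307.3]), array([27.3, 12.3]), -27.6) -27.8 [ 0.5437 -0.3067  0.0622]
   all (array([ 543.1, -305.4]), array([37.4, 15.9]), -22.3) -23.9
top [459. 282.] 188 104 zmax 0.9242 (array([ 449. , -295.1]), array([27.5, 12.3]), 13.6) 12.6 [ 0.4486 -0.2942  0.0624]
   all (array([ 419.9, -159.9]), array([320. ,  37.4]), -77.8) -78.8
top [390. 304.] 194 106 zmax 0.0663 (array([ 421., -158.]), array([28.1, 11.9]), 24.9) 23.4 [ 0.4208 -0.1575  0.0623]
   all (array([ 421.8, -161. ]), array([38.1, 22.2]), 20.2) 21.9
side [376. 284.] 311 96 zmax 0.7639 (array([ 573.7, -142.8]), array([26.9, 13.2]), -5.2) -3.3 [ 0.5726 -0.1441  0.0618]
   all (array([ 295.6, -320.2]), array([686. ,  34.2]), 32.4) 32.1
side [325. 339.] 292 114 zmax 0.7639 (array([ 420. , -160.7]), array([29. , 11.2]), 23.0) 24.8 [ 0.4186 -0.1615  0.0625]
   all (array([ 220.1, -329.3]), array([557.3,  
[... 320 characters left out ...]
  0.0632]
   all (array([ 448.1, -296.9]), array([28.3, 11.7]), 15.0) 12.9
side [401. 383.] 145 3 zmax 0.0561
   all (array([ 447.8, -297.5]), array([40.6, 15.1]), 12.4) 1.8
fixture [ 176  207  134   79 6203] (array([575.3, 114.4]), array([254.8, 146.9]), 78.0)
bench z -0.0013105065017872675 plate z 0.010543993266073526
blocks [206. 214.] (array([633. , 178.6]), array([90.7, 44.6]), 78.0) 77.9 0.05041845278378224
blocks [200. 249.] (array([565. , 194.5]), array([59.2, 44.2]), 77.4) 79.0 0.05043788239276364
blocks [265. 256.] (array([536.9,  63.6]), array([50.1, 44. ]), 77.5) 2.9 0.04958139622104108
paddle [277. 255.] (array([533.,  45.]), array([44. , 12.1]), -12.6) -12.4 0.08289934964372801
```

View pics/crop1.png

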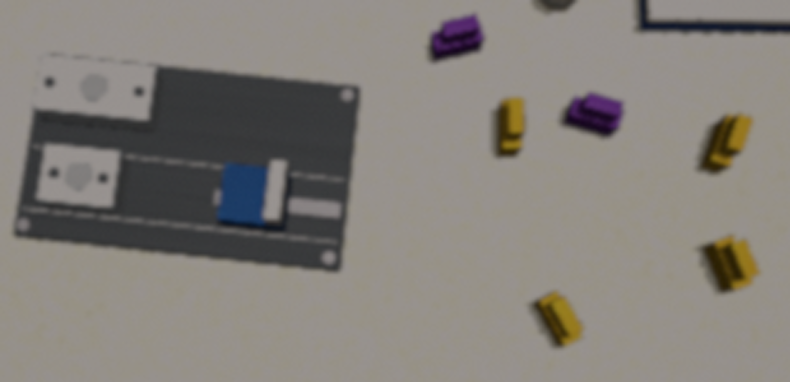

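The crop confirms the short block in the lane, four yellow spacers and two purple decoys.
- **Spacer count:** block to carriage is 134 mm along the lane, so the gap is 80 mm and 3 spacers are needed (about 32 mm of travel).
- **Lane direction:** yaw ≈ 77.8°.

I'll take A (573,-141) first.

Request:
send_rows:
  rows:
    - [[0,0,9.3],[0,0,0],50]
    - [[0,0,9.3],[0,0,0],50]
    - [[0,0,9.3],[0,0,0],50]
    - [[0,0,9.3],[0,0,0],50]
    - [[0,0,9.3],[0,0,0],50]
    - [[0,0,9.3],[0,0,0],50]
    - [[0,0,9.3],[0,0,0],50]
    - [[0,0,9.3],[0,0,0],50]
    - [[0,0,0],[-45,30,0],50]
    - [[0,0,0],[-45,30,0],50]
    - [[0,0,0],[-45,30,0],50]
    - [[0,0,0],[-45,30,0],50]
    - [[0,0,0],[-45,30,0],50]
    - [[0,0,0],[-45,30,0],50]
    - [[0,0,0],[-45,30,0],50]
    - [[0,0,0],[-45,30,0],50]
    - [[0,0,0],[-45,30,0],50]
    - [[0,0,0],[-45,30,0],50]
    - [[0,0,0],[-45,30,0],50]
    - [[0,0,0],[-45,30,0],50]
  force: 20

```text
time: 2.6
position: [0.5138, -0.0391, 0.2634]
orientation: [[0.1, 0.995, -0.0], [0.995, -0.1, 0.0], [0.0, -0.0, -1.0]]
contact_force: [-0.0, 0.4, -0.1]
finger_gap: 0.05
```

```bash
cat > go.py <<'E'
# usage: go.py x y z yaw (mm, deg; yaw = direction of tool y): prints the turn rz, then shift in the turned tool frame
import sys
from h import *
X,Y,Z,W=map(float,sys.argv[1:5]);s=get_state();R=s["orientation"];p=s["position"]*1000
yaw=np.degrees(np.arctan2(R[1,1],R[0,1]));w=np.radians(W)
d=np.array([X,Y,Z])-p
print("t",round(s["time"],2),"pos",p.round(1),"yaw",yaw.round(2),"tilt",np.degrees(R[:2,2]).round(2),"gap",round(s["finger_gap"]*1000,1),"F",s["contact_force"].round(1))
print("rz",round((yaw-W+180)%360-180,2),"shift",np.round([-d[0]*np.sin(w)+d[1]*np.cos(w),d[0]*np.cos(w)+d[1]*np.sin(w),-d[2]],1))
E
python3 go.py 573.5 -141.5 66 -6
```

```text
t 2.6 pos [513.8 -39.1 263.4] yaw -5.72 tilt [-0.02  0.02] gap 50.0 F [-0.   0.4 -0.1]
rz 0.28 shift [-95.6  70.1 197.4]
```

Request:
send_rows:
  rows:
    - [[0,0,0.3],[-24,17.5,0],50]
    - [[0,0,0],[-24,17.5,0],50]
    - [[0,0,0],[-24,17.5,0],50]
    - [[0,0,0],[-23.6,17.6,0],50]
    - [[0,0,0],[0,0,30],50]
    - [[0,0,0],[0,0,30],50]
    - [[0,0,0],[0,0,30],50]
    - [[0,0,0],[0,0,30],50]
    - [[0,0,0],[0,0,30],50]
    - [[0,0,0],[0,0,20],50]
    - [[0,0,0],[0,0,15],50]
    - [[0,0,0],[0,0,12.4],50]
    - [[0,0,0],[0,0,0],50]
    - [[0,0,0],[0,0,0],26]
    - [[0,0,0],[0,0,0],26]
    - [[0,0,0],[0,0,0],26]
    - [[0,0,0],[0,0,0],26]
    - [[0,0,0],[0,0,0],26]
  force: 20

```text
time: 4.85
position: [0.5739, -0.14, 0.067]
orientation: [[0.105, 0.995, 0.001], [0.995, -0.105, -0.001], [-0.0, 0.001, -1.0]]
contact_force: [0.8, -0.3, 4.4]
finger_gap: 0.0277
```

```bash
python3 go.py 573.5 -141.5 66 -6
```

```text
t 4.85 pos [ 573.9 -140.    67. ] yaw -6.0 tilt [ 0.08 -0.04] gap 27.7 F [ 0.8 -0.3  4.4]
rz -0.0 shift [-1.6 -0.2  1. ]
```

Request:
send_rows:
  rows:
    - [[0,0,0],[0,0,-10],26]
    - [[0,0,0],[0,0,-25],26]
    - [[0,0,3],[0,0,-30],26]
    - [[0,0,3.2],[0,0,-30],26]
    - [[0,0,0],[0,0,-20],26]
    - [[0,0,0],[20,0,0],26]
    - [[0,0,0],[30,0,0],26]
    - [[0,0,0],[40,0,0],26]
    - [[0,0,0],[40,0,0],26]
    - [[0,0,0],[40,0,0],26]
    - [[0,0,0],[40,0,0],26]
    - [[0,0,0],[30,0,0],26]
    - [[0,0,0],[20,0,0],26]
    - [[0,0,0],[0,0,0],26]

```text
time: 6.6
position: [0.6276, 0.1161, 0.1803]
orientation: [[0.209, 0.978, -0.002], [0.978, -0.209, 0.0], [-0.0, -0.002, -1.0]]
contact_force: [-0.1, -0.1, -1.5]
finger_gap: 0.028
```

```bash
python3 go.py 556.2 153.5 80 -12.2
```

```text
t 6.6 pos [627.6 116.1 180.3] yaw -12.07 tilt [-0.09  0.  ] gap 28.0 F [-0.1 -0.1 -1.5]
rz 0.13 shift [ 21.5 -77.7 100.3]
```

Request:
send_rows:
  rows:
    - [[0,0,0.1],[5.5,-20,0],26]
    - [[0,0,0],[8,-30,0],26]
    - [[0,0,0],[8,-27.7,0],26]
    - [[0,0,0],[0,0,20],26]
    - [[0,0,0],[0,0,30],26]
    - [[0,0,0],[0,0,30],26]
    - [[0,0,0],[0,0,12],26]
    - [[0,0,0],[0,0,4],26]
    - [[0,0,0],[0,0,0],26]

```text
time: 7.72
position: [0.5575, 0.1517, 0.086]
orientation: [[0.213, 0.977, 0.001], [0.977, -0.213, -0.0], [0.0, 0.001, -1.0]]
contact_force: [-0.2, 0.7, -1.7]
finger_gap: 0.0276
```

```bash
python3 go.py 556.2 153.5 80 -12.2; python3 - <<'E'
from h import *
im,d=get_image("side");cv2.imwrite("pics/s1.png",cv2.resize(im[150:300,200:400,::-1],None,fx=4,fy=4,interpolation=cv2.INTER_CUBIC))
spacers("side",im,d)
E
```

```text
t 7.72 pos [557.5 151.7  86. ] yaw -12.33 tilt [ 0.06 -0.  ] gap 27.6 F [-0.2  0.7 -1.7]
rz -0.13 shift [ 1.5 -1.6  6. ]
side [262. 212.] 395 94 zmax 0.7639 (array([553.8, 144. ]), array([35.9,  7.8]), -13.1) -13.1 [0.5549 0.1437 0.063 ]
   all (array([ 297.4, -158.1]), array([914.6,  37.2]), 49.6) 50.2
side [439. 265.] 45 0 zmax 0.0516
   all (array([ 683.7, -204.4]), array([21.7, 16.9]), -71.2) -47.3
side [325. 340.] 340 119 zmax 0.7639 (array([ 420.2, -160.7]), array([29. , 12.1]), 27.6) 23.3 [ 0.4183 -0.1615  0.0623]
   all (array([ 220.6, -328.8]), array([558.6,  24. ]), 40.2) 39.5
side [444. 346.] 528 147 zmax 0.7639 (array([ 543. , -309.6]), array([27.6, 13.1]), -27.7) -26.8 [ 0.5423 -0.3109  0.0615]
   all (array([ 282.1, -402.9]), array([580.4,  38.2]), 19.6) 19.8
side [401. 379.] 402 146 zmax 0.7639 (array([ 447.8, -297.2]), array([29. , 11.4]), 14.4) 13.8 [ 0.4462 -0.2979  0.0624]
   all (array([ 237.4, -398.6]), array([504.5,  23.1]), 25.7) 24.2
```

View pics/s1.png

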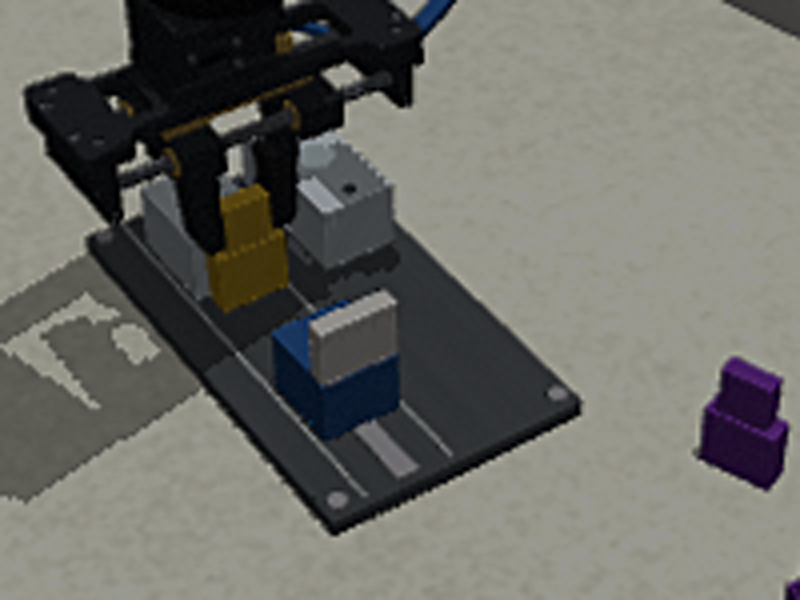

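Crop: the spacer hangs upright over the lane, in front of the short block at about (245,250). It clears the storage block, so I lower and release it.

Request:
send_rows:
  rows:
    - [[0,0,0],[1,-1,4],26]
    - [[0,0,0],[0,0,2.5],26]
    - [[0,0,0],[0,0,1],26]
    - [[0,0,0],[0,0,0],26]
    - [[0,0,0],[0,0,0],44]
    - [[0,0,0],[0,0,0],44]
    - [[0,0,0],[0,0,0],44]
    - [[0,0,0],[0,0,-10],44]
    - [[0,0,0],[0,0,-25],44]
    - [[0,0,0],[0,0,-30],44]
    - [[0,0,0],[0,0,-30],44]
    - [[0,0,0],[0,0,-20],44]
    - [[0,0,-6],[-40,0,0],50]
    - [[0,0,-6],[-55,0,0],50]
    - [[0,0,-6],[-60,0,0],50]
    - [[0,0,-6],[-60,0,0],50]
    - [[0,0,-6],[-50,0,0],50]
    - [[0,0,-6],[-40,0,0],50]
    - [[0,0,0],[0,0,0],50]

```text
time: 10.15
position: [0.57, -0.1503, 0.1935]
orientation: [[-0.399, 0.917, 0.001], [0.917, 0.399, -0.001], [-0.001, 0.001, -1.0]]
contact_force: [-0.2, -0.1, -0.5]
finger_gap: 0.0496
```

```bash
cat > chk.py <<'E'
import sys
from h import *
im,d=get_image("top");spacers("top",im,d)
P=cloud("top",d)
for nm,lo,hi in(("blocks",.045,.056),("paddle",.07,.1)):
    m=((P[...,2]>lo)&(P[...,2]<hi)&(yellow(im)==0)).astype(np.uint8);m[:, :170]=0;m[:,320:]=0;m[:195]=0;m[295:]=0
    k,l,st,ce=cv2.connectedComponentsWithStats(m)
    for i in range(1,k):
        if st[i,4]>60: print(nm,ce[i].round(),rect(P[l==i][:,:2]))
cv2.imwrite(sys.argv[1],cv2.resize(im[190:310,165:325,::-1],None,fx=5,fy=5,interpolation=cv2.INTER_CUBIC))
E
python3 chk.py pics/t2.png;python3 go.py 420.4 -159.5 66 24
```

```text
top [223. 252.] 273 77 zmax 0.9242 (array([555.7, 151.8]), array([28. , 12.2]), -13.5) -15.0 [0.5546 0.1496 0.0677]
   all (array([478.2,  91.4]), array([257.2,  39.1]), 37.9) 24.2
blocks [206. 214.] (array([633. , 178.5]), array([91.1, 45.1]), 77.8)
blocks [200. 249.] (array([564.9, 194.6]), array([58.4, 44.3]), 78.5)
blocks [265. 256.] (array([538.7,  70.4]), array([44.7, 36.3]), -11.1)
paddle [277. 255.] (array([532.8,  45.2]), array([44. , 12.2]), -12.1)
t 10.2 pos [ 569.5 -148.4  193.2] yaw 23.52 tilt [0.01 0.01] gap 49.9 F [0.  0.5 0.2]
rz -0.48 shift [  50.5 -140.8  127.2]
```

Request:
send_rows:
  rows:
    - [[0,0,-0.5],[12,-35,0],50]
    - [[0,0,0],[13,-35,0],50]
    - [[0,0,0],[13,-35,0],50]
    - [[0,0,0],[12.5,-35.8,0],50]
    - [[0,0,0],[0,0,30],50]
    - [[0,0,0],[0,0,30],50]
    - [[0,0,0],[0,0,30],50]
    - [[0,0,0],[0,0,20],50]
    - [[0,0,0],[0,0,10],50]
    - [[0,0,0],[0,0,6.5],50]
    - [[0,0,0],[0,0,0],50]
    - [[0,0,0],[0,0,0],26]
    - [[0,0,0],[0,0,0],26]
    - [[0,0,0],[0,0,0],26]
    - [[0,0,0],[0,0,0],26]
    - [[0,0,0],[0,0,0],26]

```text
time: 12.2
position: [0.4207, -0.159, 0.0667]
orientation: [[-0.41, 0.912, 0.001], [0.912, 0.41, -0.0], [-0.001, 0.0, -1.0]]
contact_force: [0.3, 0.0, 4.8]
finger_gap: 0.0278
```

```bash
python3 go.py 420.4 -159.5 66 24
```

```text
t 12.2 pos [ 420.7 -159.    66.7] yaw 24.2 tilt [ 0.04 -0.03] gap 27.8 F [0.3 0.  4.8]
rz 0.2 shift [-0.4 -0.5  0.7]
```

View pics/t2.png

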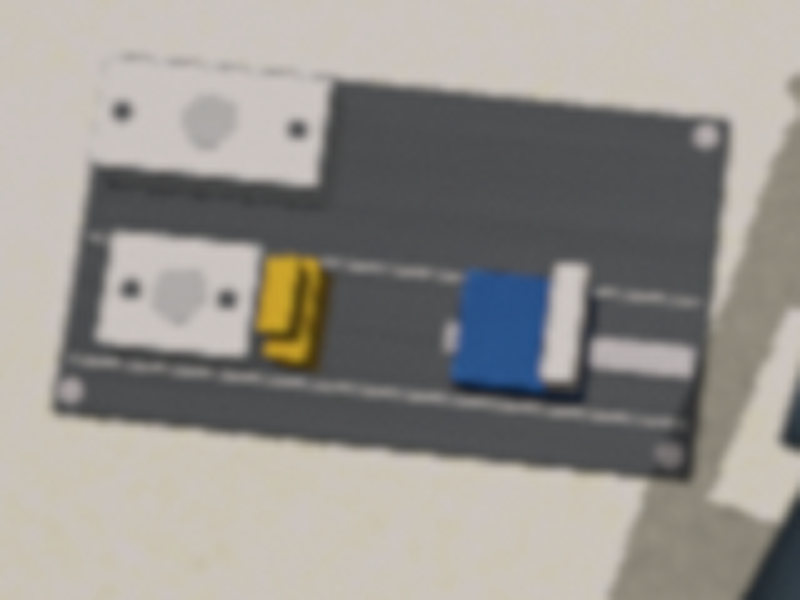

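The second spacer is gripped (27.8 mm). The crop shows the first standing upright and square just ahead of the block at (290,310).

Request:
send_rows:
  rows:
    - [[0,0,0],[0,0,-10],26]
    - [[0,0,0],[0,0,-25],26]
    - [[0,0,7.3],[0,0,-30],26]
    - [[0,0,7.3],[0,0,-30],26]
    - [[0,0,7.3],[0,0,-20],26]
    - [[0,0,7.3],[0,0,0],26]
    - [[0,0,7.3],[0,0,0],26]
    - [[0,0,0],[20,4,0],26]
    - [[0,0,0],[30,6,0],26]
    - [[0,0,0],[40,8,0],26]
    - [[0,0,0],[40,8,0],26]
    - [[0,0,0],[40,8,0],26]
    - [[0,0,0],[40,8,0],26]
    - [[0,0,0],[40,8,0],26]
    - [[0,0,0],[30,6,0],26]
    - [[0,0,0],[20,4,0],26]
    - [[0,0,0],[0,0,0],26]

```text
time: 14.32
position: [0.5429, 0.1224, 0.1813]
orientation: [[0.211, 0.977, -0.0], [0.977, -0.211, -0.0], [-0.0, -0.0, -1.0]]
contact_force: [0.4, 0.2, -1.2]
finger_gap: 0.0276
```

```bash
python3 go.py 552.2 132.4 86 -12.3
```

```text
t 14.32 pos [542.9 122.4 181.3] yaw -12.2 tilt [-0.02 -0.01] gap 27.6 F [ 0.4  0.2 -1.2]
rz 0.1 shift [11.8  6.9 95.3]
```

Request:
send_rows:
  rows:
    - [[0,0,0.1],[6,3.5,0],26]
    - [[0,0,0],[5.8,3.4,0],26]
    - [[0,0,0],[0,0,20],26]
    - [[0,0,0],[0,0,30],26]
    - [[0,0,0],[0,0,30],26]
    - [[0,0,0],[0,0,12],26]
    - [[0,0,0],[0,0,3.3],26]
    - [[0,0,0],[0,0,0],26]

```text
time: 15.32
position: [0.5529, 0.1316, 0.0868]
orientation: [[0.215, 0.977, 0.001], [0.977, -0.215, 0.0], [0.0, 0.001, -1.0]]
contact_force: [0.4, -0.6, -0.5]
finger_gap: 0.0279
```

```bash
python3 go.py 552.2 132.4 79 -12.3; python3 - <<'E'
from h import *
im,d=get_image("side");cv2.imwrite("pics/s2.png",cv2.resize(im[150:300,200:400,::-1],None,fx=4,fy=4,interpolation=cv2.INTER_CUBIC))
E
```

```text
t 15.32 pos [552.9 131.6  86.8] yaw -12.41 tilt [0.07 0.  ] gap 27.9 F [ 0.4 -0.6 -0.5]
rz -0.11 shift [ 0.6 -0.8  7.8]
```

View pics/s2.png

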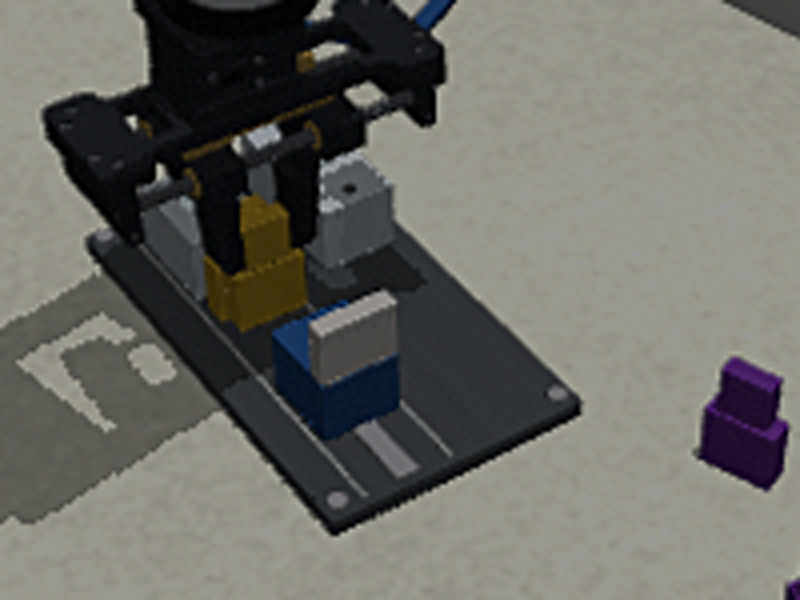

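The second spacer hangs upright just ahead of the first, so I lower and release it, then go for C.

Request:
send_rows:
  rows:
    - [[0,0,0],[0,0,4],26]
    - [[0,0,0],[0,0,3],26]
    - [[0,0,0],[0,0,1],26]
    - [[0,0,0],[0,0,0],26]
    - [[0,0,0],[0,0,0],44]
    - [[0,0,0],[0,0,0],44]
    - [[0,0,0],[0,0,0],44]
    - [[0,0,0],[0,0,-10],44]
    - [[0,0,0],[0,0,-25],44]
    - [[0,0,0],[0,0,-30],44]
    - [[0,0,0],[0,0,-30],44]
    - [[0,0,0],[0,0,-20],44]
    - [[0,0,-6.5],[-40,0,0],50]
    - [[0,0,-6.5],[-55,0,0],50]
    - [[0,0,-6.5],[-60,0,0],50]
    - [[0,0,-6.5],[-60,0,0],50]
    - [[0,0,0],[-60,0,0],50]
    - [[0,0,0],[-60,0,0],50]
    - [[0,0,0],[-50,0,0],50]
    - [[0,0,0],[0,0,0],50]

```text
time: 17.88
position: [0.5861, -0.2507, 0.1936]
orientation: [[-0.231, 0.973, 0.001], [0.973, 0.231, -0.001], [-0.002, 0.001, -1.0]]
contact_force: [0.3, 0.2, -0.7]
finger_gap: 0.0496
```

```bash
python3 chk.py pics/t3.png;python3 go.py 448.5 -296 66 14
```

```text
top [228. 252.] 504 140 zmax 0.9242 (array([553.7, 141.7]), array([32.9, 28.7]), 76.8) 89.4 [0.5527 0.141  0.0683]
   all (array([479.6,  90.8]), array([255.7,  53.3]), 34.1) 39.6
blocks [206. 214.] (array([633.2, 178.5]), array([91.3, 45.2]), 78.0)
blocks [200. 249.] (array([565. , 194.3]), array([58.5, 44.5]), 78.2)
blocks [265. 256.] (array([537.2,  63.8]), array([50. , 44.7]), 78.2)
paddle [277. 255.] (array([532.7,  45.1]), array([43.7, 12.1]), -12.2)
t 17.93 pos [ 585.8 -248.3  193.2] yaw 13.45 tilt [0.01 0.01] gap 50.1 F [ 0.2  0.4 -0.1]
rz -0.55 shift [ -13.1 -144.7  127.2]
```

Request:
send_rows:
  rows:
    - [[0,0,-0.5],[-3,-36,0],50]
    - [[0,0,0],[-3,-36,0],50]
    - [[0,0,0],[-3.5,-36,0],50]
    - [[0,0,0],[-3.6,-36.7,0],50]
    - [[0,0,0],[0,0,30],50]
    - [[0,0,0],[0,0,30],50]
    - [[0,0,0],[0,0,30],50]
    - [[0,0,0],[0,0,20],50]
    - [[0,0,0],[0,0,10],50]
    - [[0,0,0],[0,0,6.5],50]
    - [[0,0,0],[0,0,0],50]
    - [[0,0,0],[0,0,0],26]
    - [[0,0,0],[0,0,0],26]
    - [[0,0,0],[0,0,0],26]
    - [[0,0,0],[0,0,0],26]
    - [[0,0,0],[0,0,0],26]

```text
time: 19.92
position: [0.449, -0.2949, 0.067]
orientation: [[-0.244, 0.97, 0.001], [0.97, 0.244, -0.001], [-0.001, 0.0, -1.0]]
contact_force: [-0.1, 0.9, 4.5]
finger_gap: 0.0279
```

```bash
python3 go.py 547.8 111.9 182 -12.3
```

```text
t 19.93 pos [ 449.  -294.9   67. ] yaw 14.1 tilt [ 0.04 -0.04] gap 27.9 F [-0.1  0.9  4.5]
rz 26.4 shift [ 418.5    9.9 -115. ]
```

View pics/t3.png

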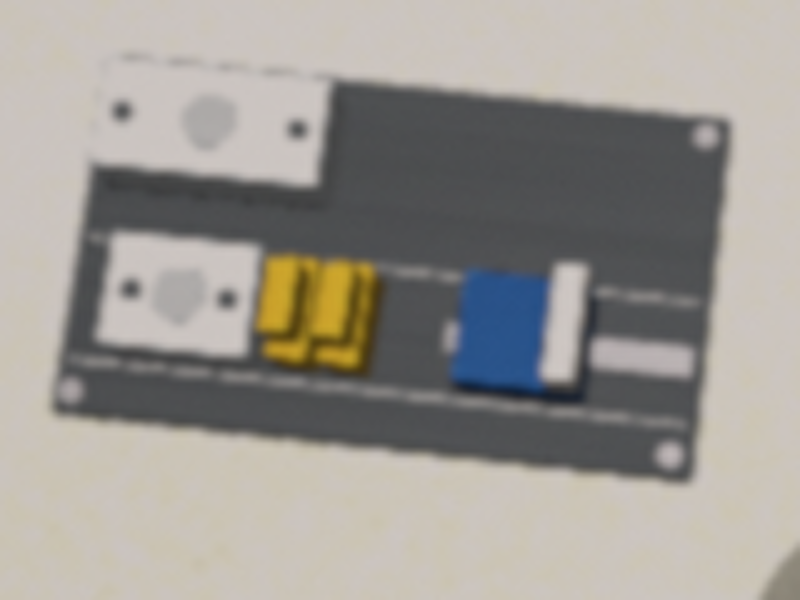

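Two spacers stand square side by side at (290,310) and (345,315), 20.7 mm apart. The third is gripped.

Request:
send_rows:
  rows:
    - [[0,0,0],[0,0,-10],26]
    - [[0,0,0],[0,0,-25],26]
    - [[0,0,6.6],[0,0,-30],26]
    - [[0,0,6.6],[0,0,-30],26]
    - [[0,0,6.6],[0,0,-20],26]
    - [[0,0,6.6],[0,0,0],26]
    - [[0,0,0],[25,1,0],26]
    - [[0,0,0],[40,1,0],26]
    - [[0,0,0],[45,1,0],26]
    - [[0,0,0],[45,1,0],26]
    - [[0,0,0],[45,1,0],26]
    - [[0,0,0],[45,1,0],26]
    - [[0,0,0],[45,1,0],26]
    - [[0,0,0],[45,1,0],26]
    - [[0,0,0],[40,1,0],26]
    - [[0,0,0],[30,1,0],26]
    - [[0,0,0],[13,0,0],26]
    - [[0,0,0],[0,0,0],26]

```text
time: 22.18
position: [0.5472, 0.112, 0.1814]
orientation: [[0.212, 0.977, -0.001], [0.977, -0.212, -0.0], [-0.0, -0.0, -1.0]]
contact_force: [0.4, -0.7, -0.7]
finger_gap: 0.028
```

```bash
python3 go.py 548.2 111.2 86 -12.3
```

```text
t 22.18 pos [547.2 112.  181.4] yaw -12.23 tilt [-0.03 -0.01] gap 28.0 F [ 0.4 -0.7 -0.7]
rz 0.07 shift [-0.6  1.1 95.4]
```

Request:
send_rows:
  rows:
    - [[0,0,0],[-0.6,1,0],26]
    - [[0,0,0],[0,0,20],26]
    - [[0,0,0],[0,0,30],26]
    - [[0,0,0],[0,0,30],26]
    - [[0,0,0],[0,0,12],26]
    - [[0,0,0],[0,0,3],26]
    - [[0,0,0],[0,0,0],26]

```text
time: 23.05
position: [0.5491, 0.1107, 0.0874]
orientation: [[0.213, 0.977, 0.001], [0.977, -0.213, -0.0], [0.0, 0.001, -1.0]]
contact_force: [1.3, 0.3, -1.2]
finger_gap: 0.0279
```

```bash
python3 go.py 548.2 111.2 79 -12.3
```

```text
t 23.05 pos [549.1 110.7  87.4] yaw -12.32 tilt [ 0.08 -0.  ] gap 27.9 F [ 1.3  0.3 -1.2]
rz -0.02 shift [ 0.3 -1.   8.4]
```

Request:
send_rows:
  rows:
    - [[0,0,0],[0,0,4.5],26]
    - [[0,0,0],[0,0,3],26]
    - [[0,0,0],[0,0,1],26]
    - [[0,0,0],[0,0,0],26]
    - [[0,0,0],[0,0,0],44]
    - [[0,0,0],[0,0,0],44]
    - [[0,0,0],[0,0,0],44]
    - [[0,0,0],[0,0,-10],44]
    - [[0,0,0],[0,0,-25],44]
    - [[0,0,0],[0,0,-30],44]
    - [[0,0,0],[0,0,-30],44]
    - [[0,0,0],[0,0,-20],44]
    - [[0,0,0],[-25,0,0],0]
    - [[0,0,0],[-40,0,0],0]
    - [[0,0,0],[-40,0,0],0]
    - [[0,0,0],[-40,0,0],0]
    - [[0,0,0],[-40,0,0],0]
    - [[0,0,0],[-30,0,0],0]
    - [[0,0,0],[0,0,0],0]

```text
time: 25.42
position: [0.5025, -0.1009, 0.1938]
orientation: [[0.216, 0.976, 0.001], [0.976, -0.216, -0.001], [-0.0, 0.001, -1.0]]
contact_force: [0.2, 0.8, 0.4]
finger_gap: 0.0003
```

```bash
python3 chk.py pics/t4.png;python3 go.py 524.3 6 80 -12.3
```

```text
top [234. 253.] 743 205 zmax 0.9242 (array([551.5, 131. ]), array([54.9, 28. ]), 78.7) 80.8 [0.5494 0.13   0.0684]
   all (array([498.4,  69.3]), array([254.2,  66.2]), 48.0) 66.4
blocks [207. 214.] (array([633. , 178.3]), array([90.7, 44.4]), 77.3)
blocks [200. 249.] (array([565.1, 194.5]), array([58.8, 44.3]), 77.9)
blocks [265. 256.] (array([537.2,  63.9]), array([49.9, 44.6]), 78.4)
paddle [277. 255.] (array([532.5,  45.2]), array([43.5, 12.2]), -12.3)
t 25.48 pos [502.6 -99.7 193.6] yaw -12.42 tilt [ 0.04 -0.  ] gap 0.2 F [-0.5  0.6  0.7]
rz -0.12 shift [107.9  -1.3 113.6]
```

View pics/t4.png

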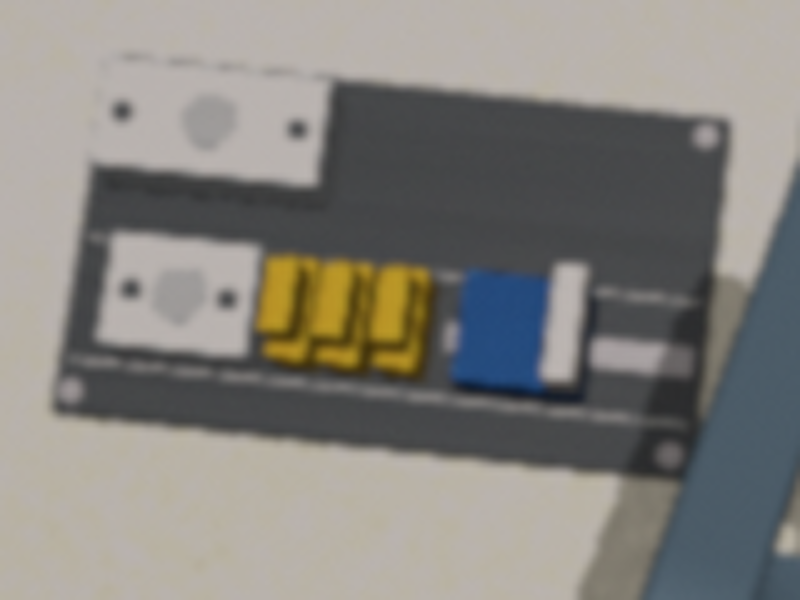

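Three spacers stand square at (290,310), (345,315) and (400,320), with the carriage still open at (520,330). Now I go behind the paddle with closed fingers.

Request:
send_rows:
  rows:
    - [[0,0,0],[30,-0.5,0],0]
    - [[0,0,0],[40,-0.5,0],0]
    - [[0,0,0],[25,0,0],0]
    - [[0,0,0],[5,0,20],0]
    - [[0,0,0],[0,0,30],0]
    - [[0,0,0],[0,0,30],0]
    - [[0,0,0],[0,0,20],0]
    - [[0,0,0],[0,0,13],0]
    - [[0,0,0],[0,0,0],0]
    - [[0,0,0],[0,0,0],0]

```text
time: 26.72
position: [0.5235, -0.001, 0.0809]
orientation: [[0.213, 0.977, 0.001], [0.977, -0.213, -0.0], [0.0, 0.001, -1.0]]
contact_force: [0.7, 0.4, 0.3]
finger_gap: 0.0007
```

```bash
python3 go.py 529.3 30.5 80 -12.3
```

```text
t 26.73 pos [523.5  -1.   80.9] yaw -12.29 tilt [ 0.07 -0.01] gap 0.7 F [0.7 0.4 0.3]
rz 0.01 shift [32.  -1.1  0.9]
```

Request:
send_rows:
  rows:
    - [[0,0,0],[9,-0.5,0],0]
    - [[0,0,0],[9,-0.5,0],0]
    - [[0,0,0],[7,0,0],0]
    - [[0,0,0],[3,0,0],0]
    - [[0,0,0],[3,0,0],0]
    - [[0,0,0],[3,0,0],0]
    - [[0,0,0],[3,0,0],0]
    - [[0,0,0],[3,0,0],0]
    - [[0,0,0],[3,0,0],0]
    - [[0,0,0],[3,0,0],0]
    - [[0,0,0],[3,0,0],0]
    - [[0,0,0],[3,0,0],0]
    - [[0,0,0],[3,0,0],0]
    - [[0,0,0],[3,0,0],0]
    - [[0,0,0],[0,0,0],0]

```text
time: 28.6
position: [0.5341, 0.0556, 0.08]
orientation: [[0.213, 0.977, -0.0], [0.977, -0.213, -0.001], [-0.001, -0.0, -1.0]]
contact_force: [-3.5, -4.9, 2.6]
finger_gap: 0.0009
```

```bash
python3 go.py 536.1 61.8 80 -12.3; python3 chk.py pics/t5.png; python3 - <<'E'
from h import *
im,d=get_image("side");cv2.imwrite("pics/s5.png",cv2.resize(im[150:300,200:400,::-1],None,fx=4,fy=4,interpolation=cv2.INTER_CUBIC))
E
```

```text
t 28.6 pos [534.1  55.6  80. ] yaw -12.28 tilt [-0.03 -0.03] gap 0.9 F [-3.5 -4.9  2.6]
rz 0.02 shift [ 6.5  0.6 -0. ]
top [456. 235.] 207 99 zmax 0.0666 (array([ 544. , -306.7]), array([27.9, 12. ]), -29.3) -30.0 [ 0.5434 -0.3061  0.0622]
   all (array([ 543.3, -305.7]), array([37.5, 14.7]), -25.3) -22.9
top [230. 257.] 249 78 zmax 0.9242 (array([545. , 136.3]), array([36.7, 12.8]), 80.1) 80.8 [0.543  0.1341 0.0666]
   all (array([477.2,  67.5]), array([223.3,  36.3]), 47.8) 52.7
blocks [188. 211.] (array([640.6, 213.2]), array([44., 19.]), -14.1)
```

View pics/s5.png

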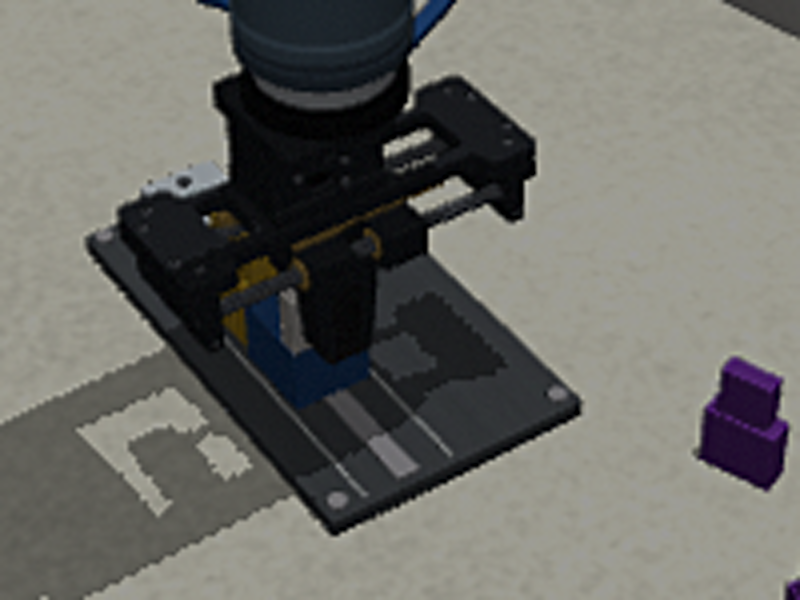

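Side crop: the fingers are against the paddle at (330,330) and the stack is ahead, upright. Force is about 6 N, so I push on in small steps.

Request:
send_rows:
  rows:
    - [[0,0,0],[1,0,0],0]
    - [[0,0,0],[1,0,0],0]
    - [[0,0,0],[1,0,0],0]
    - [[0,0,0],[1,0,0],0]
    - [[0,0,0],[1,0,0],0]
    - [[0,0,0],[0,0,0],0]

```text
time: 29.45
position: [0.5351, 0.0599, 0.08]
orientation: [[0.213, 0.977, -0.001], [0.977, -0.213, -0.001], [-0.001, -0.0, -1.0]]
contact_force: [-3.6, -6.6, 3.3]
finger_gap: 0.0004
```

```bash
python3 go.py 536.1 61.8 80 -12.3
```

```text
t 29.45 pos [535.1  59.9  80. ] yaw -12.29 tilt [-0.05 -0.07] gap 0.4 F [-3.6 -6.6  3.3]
rz 0.01 shift [2.  0.6 0. ]
```

Request:
send_rows:
  rows:
    - [[0,0,0],[1,0,0],0]
    - [[0,0,0],[1,0,0],0]
    - [[0,0,0],[1,0,0],0]
    - [[0,0,0],[1,0,0],0]
    - [[0,0,0],[0,0,0],0]

```text
time: 30.08
position: [0.5352, 0.0602, 0.0801]
orientation: [[0.212, 0.977, -0.003], [0.977, -0.212, -0.007], [-0.008, -0.002, -1.0]]
contact_force: [-8.9, -24.9, 8.4]
finger_gap: 0.0003
```

```bash
python3 go.py 536.1 61.8 80 -12.3
```

```text
t 30.07 pos [535.2  60.2  80.1] yaw -12.26 tilt [-0.2  -0.41] gap 0.3 F [ -8.9 -24.9   8.4]
rz 0.04 shift [1.8 0.6 0.1]
```

The push stopped hard at about 30 mm of travel, well short of the 40 mm end stop, with about 26 N. I'll do a final check.

```bash
python3 - <<'E'
from h import *
A=[]
for n,b in(("top",(190,310,165,325)),("side",(150,270,220,380))):
    im,d=get_image(n);r=b;A.append(cv2.resize(im[r[0]:r[1],r[2]:r[3],::-1],(400,300),interpolation=cv2.INTER_CUBIC))
    P=cloud(n,d);Y=yellow(im)>0
    m=Y&(P[...,1]>.05)&(P[...,1]<.2)
    for lo,hi in((.066,.08),(.042,.054)):
        q=P[m&(P[...,2]>lo)&(P[...,2]<hi)];print(n,lo,len(q),rect(q[:,:2]) if len(q)>8 else '')
    bl=cv2.inRange(hsv(im),(105,120,30),(125,255,255))>0
    q=P[bl&(P[...,2]>.044)&(P[...,2]<.06)&(P[...,1]>.0)&(P[...,1]<.2)&(P[...,0]<.6)];print(n,"carriage top",len(q),rect(q[:,:2]) if len(q)>8 else '')
cv2.imwrite("pics/f.png",np.hstack(A))
s=get_state();print(s["time"],s["contact_force"].round(1),np.abs(s["qvel"]).max())
E
```

```text
top 0.066 114 (array([545.8, 141.5]), array([38.4, 12.1]), 80.0)
top 0.042 91 (array([539.1, 147.5]), array([42.5,  8.9]), 80.2)
top carriage top 0 
side 0.066 9 (array([540. , 140.5]), array([41.3,  6.8]), 87.4)
side 0.042 9 (array([537.7, 136.7]), array([8. , 5.6]), 64.5)
side carriage top 83 (array([527. ,  94.1]), array([48.8, 16. ]), 72.6)
30.175 [ -9.2 -26.    8.8] 0.0014960391274491422
```

View pics/f.png

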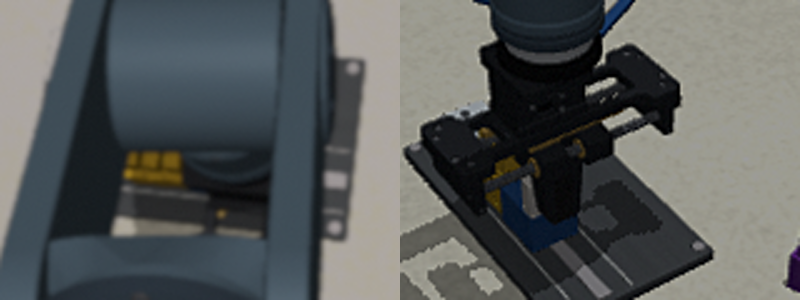

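```bash
python3 -c "
from plant import *
print(job_done())
s=get_state();print(s['time'],s['contact_force'].round(1),s['position'].round(4))"
```

```text
the job is handed in; nothing more can be done
None
the job is handed in; nothing more can be done
```

I stood three yellow spacers upright in the working lane and handed the job in at about 30 s with the arm still pushing and the stack clamped. The short block is in the lane, which leaves an 80 mm gap, so three was the right number. The fourth yellow spacer, the purple look-alikes, the lens, the bottle and the slide box were not touched.

**Checks that passed:**
- Before the push, the top view showed all three spacers square, about 21 mm apart and centred in the lane.
- The push stopped hard when the force rose from about 7.5 N to about 26 N. It then held steady at about 27–29 N with the arm at rest.
- Travel from the arm's position was about 30 mm, against about 32 mm expected and 40 mm at the end stop. The contact point was estimated, so this is good to about 2 mm.

**What could not be fully confirmed:** with the arm over the fixture, both cameras saw the clamped stack only in part. The visible tabs were at the right height and lay within about 2–3° of the lane direction. The whole stack and the carriage's final position could not be measured from the pictures, so the clamp rests mainly on the force and the arm's position.

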